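# Raise the reel stand to its upper rung and load the reel

### The arm

A 6-joint arm with a two-finger parallel gripper is mounted at the origin on a cart in front of the work surface, level with it; the furniture and walls round the work are solid. World frame = base frame: x ahead of the robot, y to its left, z up, the work surface at z = 0. Lengths are in m, angles in degrees, forces in N, time in s.
With the tool pointing down it reaches from about 0.375 to 0.75 m from the base axis. Payload 9 kg.
Tool frame: the origin (TCP) lies where the fingers leave the gripper's body, on its centre line; the fingertips stand 73 mm ahead of it and the grasp point (between the pads) lies 54 mm ahead of it (robot.tip_reach is the distance from the TCP to the fingertips, in m); z points along the fingers, y is the line along which they close (so a half turn about z gives the same grasp; the last joint's range is limited). The gripper opens to 85 mm and grips with 20 to 120 N. Pads are 22 mm wide; open, the fingers measure 114 mm over their backs; the gripper's body (76 mm by 85 mm) begins 54 mm behind the grasp point. The pads swing forward as they close: fully open they stand 13 mm farther back than shut.
Start: joints at [62.47, 5.964, 5.575, 89.605, 0, 77.527], TCP at [0.156, 0.579, 0.304] pointing down, gripper open.
Joint ranges: [-171.21, 171.21], [-48.23, 106.86], [-62.78, 66.21], [-105.2, 120.99], [-86.42, 89.51], [-180, 180]. Speed limits (degrees/s): [127.2, 127.2, 147.25, 180, 180, 180].

### API

Orientations are given as [roll, pitch, yaw] about the fixed x, y, z axes, in that order (R = Rz(yaw) Ry(pitch) Rx(roll)).
In Python, from plant import robot gives the robot as it stands. Calls block until the motion is done:
- robot.move_pose(position, orientation): joint-space move of the TCP to a pose.
- robot.line_to(position, vel=0.15, rotation=None, guard=None): straight line of the TCP; rotation=None keeps the orientation; vel is the mean speed in m/s. With guard (N) it stops when the force on the tool has changed by that much, and returns True; else False.
- robot.goto_joints(angles): joint-space move.
- robot.set_gripper(opening): finger opening in m; the grip force is fixed at half the most; returns when the fingers have stopped.
- robot.pause(seconds).
- robot.ik(position, orientation): joint angles nearest the present ones, or None.
- robot.observe(): the state.
- robot.grab_frame(name): name is "side" or "top"; returns the picture (400x640x3 uint8, blue, green, red); there is no depth.
- robot.get_calibration(name): a dict with "vertical_fov" (degrees; the focal length in pixels is half the picture's height over the tangent of half this angle, whatever the lens; pixels are square), "cx", "cy" (the principal point, pixels), "k1" (the pictures are not rectified: a ray, as slopes to the right and down, at radius r is drawn at 1 + k1 r^2 times it, then the intrinsics apply), "rvec" (rotation vector, rad) and "tvec" (3), from world to camera coordinates, as OpenCV has them. Camera axes: x right, y down, z forward; pixel columns grow to the right and rows downward; lengths in m; the calibration is good to about 2 mm. A picture is of the moment at which its call begins. get_calibration takes no time and is no camera call.
A pose or a line that the arm cannot do raises robot.IKError and nothing moves.
- robot.job_done(): hands the job in; it is judged then, once.
The state is a dict: "time": time; "q": joint angles; "qvel": joint speeds; "joint_torque": joint torques, N m; "tool_pos": TCP position; "tcp_rot": TCP orientation; "ft_force": force on the tool from outside, world axes, zero at the start; "torque": the same for the moment, N m; "gripper_width": finger opening in m; "gripper_force": force on a finger pad.
Only numpy, scipy, OpenCV 4.12 (cv2) and the standard library are available. Lean on these libraries where they do the work, as an engineer would, in place of code of your own. Each camera call takes 0.05 s, during which the arm holds its last target. There are 200 camera calls.

### The job

Raise the reel stand's tray, the one with the orange handle, until its gravity pawl has cleared the upper (second) rung, then lower it gently until the pawl sits on that rung and let go. Then set the solder reel flat in the raised tray. Never force the pawl, the rungs or the top buffer, never let the tray drop, and leave the other things where they are.

Things in the scene. Friction and masses are not known exactly. Their poses are not given: they have to be found in the camera images.
- stand: Reel stand, fixed to the worktop. Grey base 165 x 130 x 12 mm (x -77 to +88 mm), two aluminium uprights at x = +52, y = +-36 mm with a black cap up to 286 mm. Origin: underside of the base; z up, robot's side -x. Between the uprights a dark ladder with two 8 mm steel rungs is clamped at a height that differs by up to +-19 mm from run to run: no reading tells it, find it by feel or eye.
- carriage (a joint): Height of the blue carriage (tray, handle, pawl; 0.48 kg, 1 N friction, falls if let go between rungs) above its bottom stop, m, 0 at start. Seated on the lower rung 0.045 +-0.019, on the upper rung 0.090 +-0.019 (both shift alike). A hard black rubber buffer stops it 19 mm above the upper seat (0.090 to 0.128). Over 25 N on a rung or the buffer, or falling faster than 0.15 m/s, is too much.
- pivot (a point): Pivot pin of the red-nosed, brass-tailed gravity pawl on the carriage (stand's x = +28 mm, 30 mm above the tray floor). Raised past a rung the nose folds down, and swings out level again once the carriage is about 14 mm above that rung's seat; lowered then, it catches on the rung and holds. It passes upward only: a rung once cleared cannot be passed downward; raise again to go on to the next.
- handle (a point): Centre of the orange handle in front of the tray: a block 34 mm long (stand's x), 14 mm wide (y), 26 mm high with rounded edges. Grip it from above across its width (closing along the stand's y). At x = -106 mm, y = 0 in the stand's frame, 60 mm above the worktop at the start; rises with the carriage. Axes as the stand's.
- tray (a point): Centre of the tray floor's upper side: x = -32 mm, y = 0 in the stand's frame, 60 mm above the worktop at the start, rising with the carriage. Floor inside the rim 68 x 68 mm; rim 4 mm thick, 5 mm high. The back plate stands 66 mm behind this point (+x), 69 mm high, the pawl's tail reaches to 41 mm behind it at 23 to 37 mm height. Axes as the stand's.
- reel: Solder reel: two black flanges 53 mm across and 3 mm thick, silver winding 42 mm across between them, 35 mm high, about 0.25 kg, standing upright on a flange on the worktop. Origin: centre of its underside, z along its axis.
- bits: Bystander: orange bit holder with six bits, 24 x 75 x 35 mm. Origin: centre of its underside.
- pliers: Bystander: pliers with blue handles, 60 x 135 x 12 mm, lying flat. Origin: centre of its underside.
- tin: Bystander: round silver tin, 65 mm across, 26 mm high, lying flat; not the reel. Origin: centre of its underside.
- marker_1: Bystander: red marker pen, 136 mm long, 14 mm wide, lying flat.
- marker_2: Bystander: dark grey marker pen, 136 mm long, 14 mm wide, lying flat.
Not all that is in view belongs to the job. There is more than one size of the reel; the one meant has the size given above.

How it is judged:
By the outcome, as a careful person would: the job done as asked, in the order asked, and still so for the second after the job is handed in, with the robot touching nothing.
It also fails if it takes over 64 s, if anything falls off the work surface, if the arm or the gripper's body presses on something with over 40 N, if the wrist force passes 120 N, or if a joint passes its speed limit or range.

## Working session

There is one attempt and no reset: what is moved stays moved. The work goes in short steps, each a Python script; the robot and the scene stay as the last script left them, time stands still between calls to the robot, and variables do not carry over. Pictures are saved under pics/ and viewed, at most 10 in all, crops included, and the job is handed in when it is done.

```bash
ls; mkdir -p pics; cat > h.py <<'E'
import numpy as np, cv2
from plant import robot
def cal(n):
    c=robot.get_calibration(n); f=200/np.tan(np.radians(c["vertical_fov"])/2)
    R=cv2.Rodrigues(np.array(c["rvec"],float))[0]; t=np.array(c["tvec"],float).ravel()
    K=np.array([[f,0,c["cx"]],[0,f,c["cy"]],[0,0,1]]); d=np.array([c["k1"],0,0,0,0.])
    return K,d,R,t
def ray(n,uv):
    K,d,R,t=cal(n); p=cv2.undistortPoints(np.array([[uv]],float),K,d)[0,0]
    return -R.T@t, R.T@np.array([p[0],p[1],1])
def onplane(n,uv,z):
    o,v=ray(n,uv); return o+v*(z-o[2])/v[2]
def proj(n,P):
    K,d,R,t=cal(n); return cv2.projectPoints(np.array(P,float).reshape(-1,3),cv2.Rodrigues(R)[0],t,K,d)[0][:,0]
E
python3 - <<'E'
from h import *
for n in("side","top"):
    cv2.imwrite(f"pics/{n}0.png",robot.grab_frame(n)); print(n,robot.get_calibration(n),ray(n,(320,200)))
print(robot.observe())
E
```

```text
pics
side {'vertical_fov': 46.360580898567655, 'cx': 319.53027863237617, 'cy': 193.3863470931699, 'k1': -0.046219981998124965, 'rvec': array([ 0.48795693, -2.37999806,  1.60475243]), 'tvec': array([0.50589461, 0.16218929, 1.31630789])} (array([0.00282018, 1.26450222, 0.6449243 ]), array([ 0.3656289 , -0.84648093, -0.38728163]))
top {'vertical_fov': 49.88783148220279, 'cx': 316.80100836684977, 'cy': 199.6551397697041, 'k1': 0.02946133337191632, 'rvec': array([ 2.13263798, -2.1482165 ,  0.15473265]), 'tvec': array([-0.00742887,  0.5189828 ,  1.16414644])} (array([ 0.33861698, -0.01784487,  1.22868034]), array([ 0.14900347, -0.00191531, -0.98886313]))
{'time': 0.1, 'q': array([6.24691111e+01, 5.99645248e+00, 5.53294713e+00, 8.96056914e+01,
       6.61156910e-05, 7.75267596e+01]), 'qvel': array([-0.00913221,  0.00242447,  0.06113568,  0.01945206, -0.09726066,
        0.02896981]), 'joint_torque': array([ 7.22570912e-03, -5.58202028e+01,  5.04722464e+01,  1.28470600e-02,
       -1.33717249e-04, -1.94629644e-05]), 'tool_pos': array([0.15576422, 0.57920928, 0.30320097]), 'tcp_rot': array([-1.79932451e+02, -1.50099214e-02,  1.64942343e+02]), 'ft_force': array([-1.33874198, -0.21820913, -0.36027616]), 'torque': array([0.00516288, 0.02144986, 0.05709228]), 'gripper_force': 0.0, 'gripper_width': 0.08562432019077627}
```

View pics/side0.png

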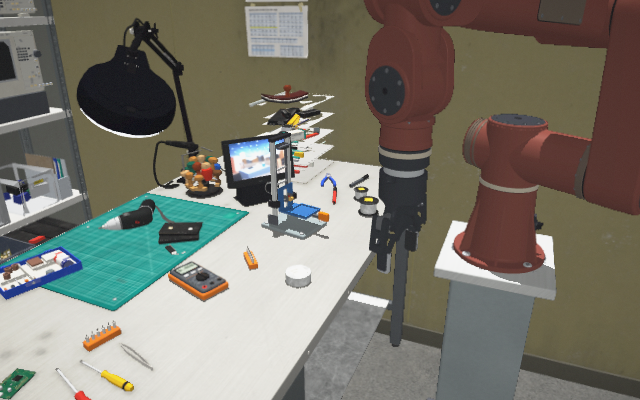

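View pics/top0.png

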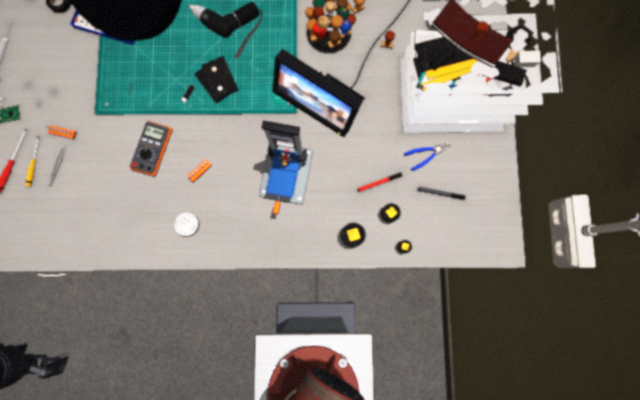

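The side view shows the stand at about (290,205) and reels at (368,207) and (361,193). In the top view, the stand is at (287,165), its handle at (276,209), and three dark reels sit at (352,235), (389,213) and (404,246). Next I'll measure them.

```bash
cat > m.py <<'E'
from h import *
im=cv2.imread("pics/top0.png"); 
hsv=cv2.cvtColor(im,cv2.COLOR_BGR2HSV)
def comps(mask,roi,mn=15):
    x0,y0,x1,y1=roi; m=np.zeros_like(mask); m[y0:y1,x0:x1]=mask[y0:y1,x0:x1]
    return [c for c in cv2.findContours(m,cv2.RETR_EXTERNAL,cv2.CHAIN_APPROX_NONE)[0] if cv2.contourArea(c)>mn]
dark=((im.max(2)<115)|((hsv[...,1]>120)&(hsv[...,0]<40))).astype(np.uint8)
for c in comps(dark,(330,195,420,260)):
    (u,v),r=cv2.minEnclosingCircle(c); P=onplane("top",(u,v),.035)
    e=cv2.fitEllipse(c); E=onplane("top",e[0],.035); W=onplane("top",(e[0][0]+1,e[0][1]),.035)
    print("reel",u,v,2*r,e[1],E,"diam",2*np.sqrt(cv2.contourArea(c)/np.pi)*np.linalg.norm(W-E),np.mean(e[1])*np.linalg.norm(W-E))
org=((hsv[...,0]<18)&(hsv[...,1]>140)&(im[...,2]>140)).astype(np.uint8)
for c in comps(org,(255,190,300,230),8):
    r=cv2.minAreaRect(c); print("handle",r,onplane("top",r[0],.073))
blue=((abs(hsv[...,0].astype(int)-108)<14)&(hsv[...,1]>120)).astype(np.uint8)
for c in comps(blue,(250,140,320,215)):
    r=cv2.minAreaRect(c); print("tray",r,[onplane("top",p,.065)[:2].round(4) for p in cv2.boxPoints(r)])
cv2.imwrite("pics/top1.png",cv2.resize(im[110:260,240:440],None,fx=4,fy=4,interpolation=cv2.INTER_CUBIC))
E
python3 m.py
```

```text
reel 403.0 247.0 16.12471580505371 (12.39770221710205, 15.757466316223145) [ 0.38666878 -0.24828103  0.035     ] diam 0.037985434559278435 0.03862975249096552
reel 351.0 235.0 27.856977462768555 (23.14885902404785, 27.228649139404297) [ 0.41894514 -0.10638999  0.035     ] diam 0.06927544007790525 0.06971855368270112
reel 389.0 213.0 21.633508682250977 (17.562450408935547, 21.483877182006836) [ 0.47984891 -0.21268885  0.035     ] diam 0.05376266975661475 0.05429650965178832
handle ((276.0769348144531, 207.11538696289062), (5.295135974884033, 12.74754810333252), 11.309932708740234) [0.49416764 0.09919491 0.073     ]
tray ((282.9864807128906, 173.08108520507812), (29.26302146911621, 44.5521240234375), 9.462322235107422) [array([0.5355, 0.131 ]), array([0.6596, 0.1119]), array([0.6452, 0.0315]), array([0.5216, 0.0518])]
```

View pics/top1.png

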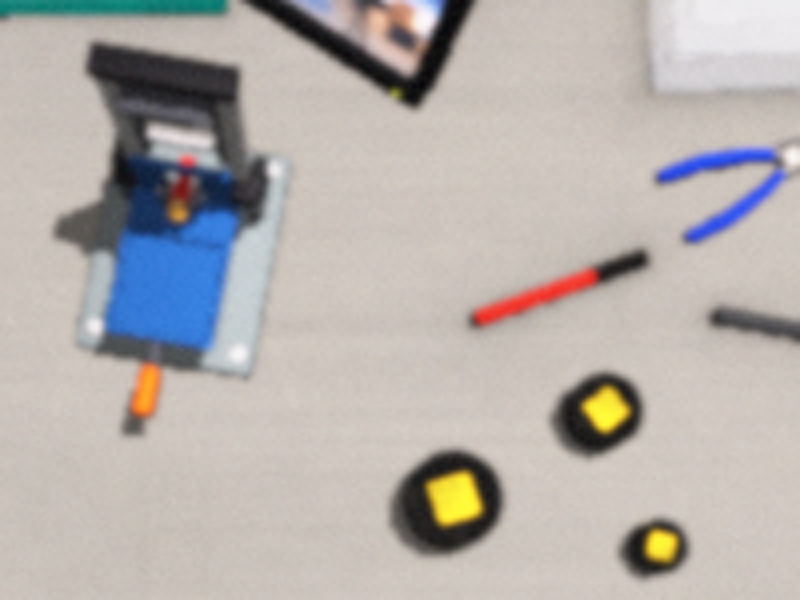

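The middle reel, at crop (603,411), is about 54 mm across, so it is the one meant. The handle is at crop (146,390) and the stand is yawed about -10°. I'll refine the stand pose and cross-check it in the side view.

```bash
cat > m2.py <<'E'
from h import *
top=lambda x,y,z: onplane("top",(240+x/4-.4,110+y/4-.4),z)
fl,fr,br=top(78,345,.012),top(248,377,.012),top(290,158,.012)
ya=lambda a,b: np.degrees(np.arctan2(*(b-a)[[1,0]]))
print("base",fl[:2],fr[:2],br[:2],"yaw",ya(fr,fl)-90,ya(fr,br),np.linalg.norm(fl-fr),np.linalg.norm(br-fr))
cl,cr=top(92,45,.286),top(240,68,.286); print("cap yaw",ya(cr,cl)-90)
tl,tr=top(107,333,.065),top(213,350,.065); print("tray front",tl,tr,ya(tr,tl)-90)
print("reel",top(603,411,.035),top(606,410,.035))
im=cv2.imread("pics/side0.png"); hsv=cv2.cvtColor(im,cv2.COLOR_BGR2HSV)
m=((hsv[...,0]<20)&(hsv[...,1]>150)&(im[...,2]>140)).astype(np.uint8); m[:200]=0;m[235:]=0;m[:,:300]=0;m[:,345:]=0
n,_,st,ce=cv2.connectedComponentsWithStats(m)
print(st,ce)
for y in(-9,-10.5):
  c,s=np.cos(np.radians(y)),np.sin(np.radians(y)); R=np.array([[c,-s,0],[s,c,0],[0,0,1]])
  F=(fl+fr)/2; O=F+R@[.077,0,-.012]; H=O+R@[-.106,0,.06]
  print(y,"O",O,"handle",H,"top",proj("top",H+[0,0,.013]),"side",proj("side",H))
cv2.imwrite("pics/side1.png",cv2.resize(im[120:250,240:390],None,fx=4,fy=4,interpolation=cv2.INTER_CUBIC))
E
python3 m2.py
```

```text
base [0.53533733 0.15428261] [0.5112294  0.03247433] [0.67205591 0.00162809] yaw -11.19513375630197 -10.857374430155476 0.12417104952694778 0.16375792172852446
cap yaw -9.601973535778825
tray front [0.53495383 0.12699728 0.065     ] [0.52257751 0.05423657 0.065     ] -9.653400967299348
reel [ 0.48211801 -0.21611154  0.035     ] [ 0.48280489 -0.21822082  0.035     ]
[[     0      0    640    400 255914]
 [   333    200      3      3      5]
 [   318    212     11     10     81]] [[319.49846824 199.49474042]
 [334.4        200.6       ]
 [323.41975309 216.04938272]]
-9 O [5.99335368e-01 8.13330173e-02 1.04083409e-17] handle [0.4946404  0.09791507 0.06      ] top [[276.55007392 206.9389755 ]] side [[323.781511   216.43203797]]
-10.5 O [5.98993993e-01 7.93463356e-02 1.04083409e-17] handle [0.49476897 0.0986633  0.06      ] top [[276.27458031 206.89411284]] side [[323.64431915 216.52213438]]
```

View pics/side1.png

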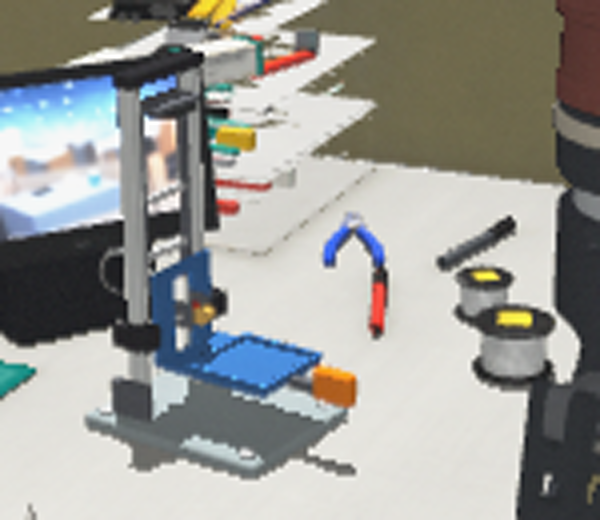

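The side crop shows the handle at (335,385), which agrees with the projection. The two nearer reels and the pawl's brass tail at (205,312) are also visible. Now I'll grip the handle and feel for the lower rung.

```bash
python3 - <<'E'
from h import *
H=np.array([.4945,.0985]); O=[180,0,170]
robot.move_pose([*H,.20],O); robot.set_gripper(.045)
print(robot.line_to([*H,.114],vel=.12,guard=10))
robot.set_gripper(0.0)
s=robot.observe(); print(s["time"],s["gripper_width"],s["gripper_force"],s["tool_pos"],s["tcp_rot"],s["ft_force"])
cv2.imwrite("pics/side2.png",robot.grab_frame("side"))
p=s["tool_pos"]; z0=p[2]
print(robot.line_to([p[0],p[1],z0+.006],vel=.02,guard=15),robot.observe()["ft_force"])
for h in np.arange(.02,.0821,.0122):
    g=robot.line_to([p[0],p[1],z0+h],vel=.04,guard=12); s=robot.observe(); print(h,g,s["tool_pos"][2]-z0,s["ft_force"].round(1))
    if g: break
open("z0","w").write(repr([*p])); print(s["time"],s["gripper_width"])
E
```

```text
False
3.9667 0.0131625689440208 58.675278425216675 [0.49493533 0.09809035 0.11491232] [-1.79954426e+02  6.87157578e-02  1.69949875e+02] [-2.2328907  -3.80043199  5.92437091]
False [ 2.46967191 -2.40895655 -4.28979093]
0.02 False 0.019933328346608867 [ 2.5 -2.8 -4. ]
0.0322 False 0.032018766695560766 [ 2.  -2.9 -3.4]
0.044399999999999995 False 0.044141648347602105 [ 3.1 -4.3 -4.8]
0.0566 False 0.05634456007480239 [ 3.  -4.5 -3.4]
0.0688 False 0.06846865127032951 [ 1.8 -4.8 -4. ]
0.081 False 0.08059630046377776 [ 3.3 -5.1 -3.8]
7.3083 0.01297137021690652
```

```bash
python3 - <<'E'
from h import *
p=np.array(eval(open("z0").read(),{"np":np}))
f0=robot.observe()["ft_force"]
g=robot.line_to([p[0],p[1],p[2]+.020],vel=.02,guard=7)
s=robot.observe(); print(g,s["tool_pos"][2]-p[2],s["ft_force"].round(1),f0.round(1),s["time"],s["gripper_width"])
im=robot.grab_frame("side"); cv2.imwrite("pics/side3.png",cv2.resize(im[120:250,240:390],None,fx=4,fy=4))
E
```

```text
True 0.05308320392611511 [-2.8 -0.1  5.6] [ 3.3 -5.1 -3.8] 8.8583 0.01317108495709064
```

View pics/side3.png

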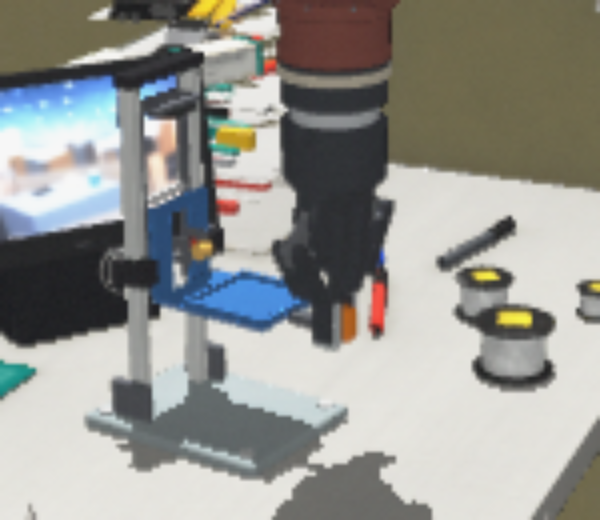

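The tray is raised and the lower rung caught at 0.053, so the offset is about +8 mm. That puts the upper seat near 0.098, the clear height at 0.112 and the buffer at 0.117. Raising to 0.1147.

```bash
python3 - <<'E'
from h import *
p=np.array(eval(open("z0").read(),{"np":np}))
L=lambda h,v,g: (robot.line_to([p[0],p[1],p[2]+h],vel=v,guard=g),(lambda s:(round(s["tool_pos"][2]-p[2],4),s["ft_force"].round(1),s["time"]))(robot.observe()))
print(L(.060,.02,18)); print(L(.104,.03,12)); r=L(.1147,.015,9); print(r); robot.pause(.3)
print(L(.085,.015,7)); print(robot.observe()["gripper_width"])
E
```

```text
(False, (np.float64(0.0599), array([ 4. , -1.7, -4.6]), 9.4417))
(False, (np.float64(0.1041), array([ 4.1, -2.8, -3.7]), 11.0583))
(False, (np.float64(0.1147), array([ 4.3, -2. , -3. ]), 11.925))
(True, (np.float64(0.0981), array([-1.2, -0.1,  4.4]), 13.3833))
0.013167955253697364
```

The pawl is seated on the upper rung at 0.098. I'll release, back off, and refine the reel position.

```bash
python3 - <<'E'
from h import *
s=robot.observe(); p=s["tool_pos"]
robot.set_gripper(.045); robot.line_to([p[0],p[1],p[2]+.055],vel=.12,guard=10)
a=robot.grab_frame("side"); b=robot.grab_frame("top")
cv2.imwrite("pics/s4.png",a); cv2.imwrite("pics/t4.png",b)
cv2.imwrite("pics/side4.png",cv2.resize(a[120:250,240:390],None,fx=4,fy=4))
def yel(im,roi):
    h=cv2.cvtColor(im,cv2.COLOR_BGR2HSV); m=((h[...,0]>20)&(h[...,0]<36)&(h[...,1]>110)&(h[...,2]>120)).astype(np.uint8)
    x0,y0,x1,y1=roi; k=np.zeros_like(m); k[y0:y1,x0:x1]=m[y0:y1,x0:x1]; M=cv2.moments(k,True); return M["m10"]/M["m00"],M["m01"]/M["m00"],M["m00"]
t=yel(b,(378,202,402,225)); u=yel(a,(350,182,375,194)); print(t,u)
print(onplane("top",t[:2],.0355),onplane("side",u[:2],.0355)); print(robot.observe()["time"])
E
```

```text
(391.03, 211.93, 100.0) (360.85714285714283, 188.42857142857142, 14.0)
[ 0.4832232  -0.21795794  0.0355    ] [ 0.4855802  -0.22237058  0.0355    ]
14.5083
```

View pics/side4.png

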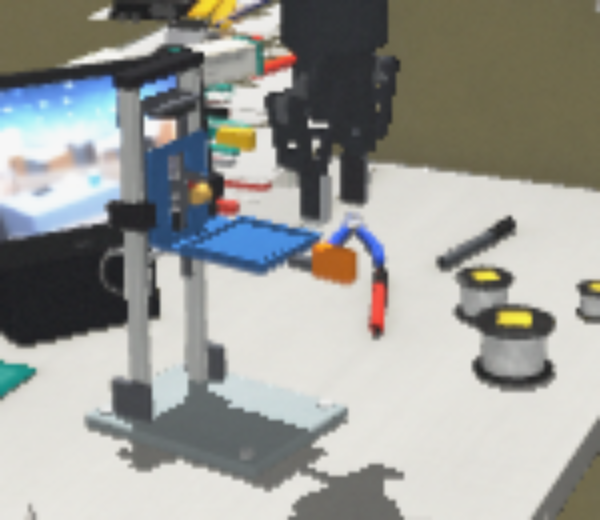

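The tray stays up, with the handle free at (334,262) and the reel's label at (484,275). Picking up the reel.

```bash
python3 - <<'E'
from h import *
r=[.483,-.2175]
p=robot.observe()["tool_pos"]; robot.line_to([p[0],p[1],.28],vel=.2)
robot.move_pose([*r,.18],[180,0,180]); robot.set_gripper(.085)
print(robot.line_to([*r,.086],vel=.1,guard=10))
robot.set_gripper(.0)
s=robot.observe(); print(s["gripper_width"],s["gripper_force"],s["tool_pos"],s["ft_force"].round(1))
robot.line_to([*r,.16],vel=.1); robot.pause(.2); s=robot.observe(); print(s["gripper_width"],s["ft_force"].round(1),s["time"])
a=robot.grab_frame("side"); cv2.imwrite("pics/side5.png",cv2.resize(a[100:250,300:450],None,fx=4,fy=4))
E
```

```text
False
0.04940652517686076 60.429840087890625 [ 0.48339015 -0.2178948   0.08727302] [-2.7  2.1  8. ]
0.04910297966231503 [-0.1 -0.1 -1.4] 19.1083
```

View pics/side5.png

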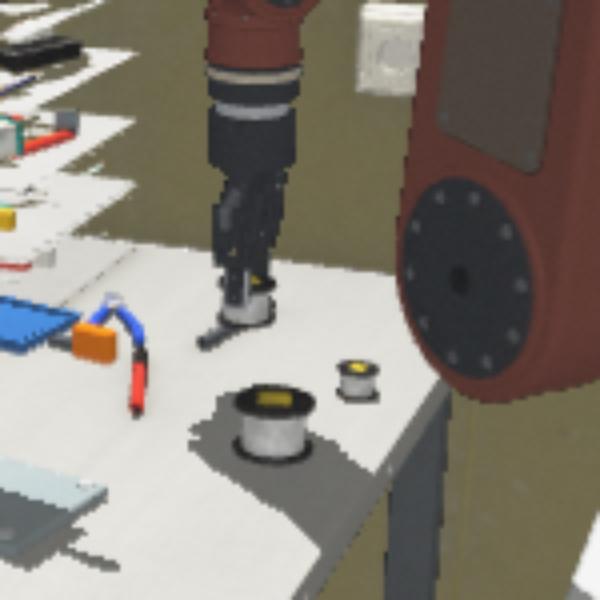

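The reel is held upright at (247,300) in the crop. The measured width, 49 mm rather than 53, is a bit low, so I'll check where the reel sits in the grip.

```bash
python3 - <<'E'
from h import *
b=robot.grab_frame("top"); a=robot.grab_frame("side")
s=robot.observe(); T=s["tool_pos"]; print(T)
ang=np.linspace(0,2*np.pi,60)
for z,c in((T[2]-.0873,(0,0,255)),(T[2]-.0873+.035,(0,255,0))):
    for n,im in(("side",a),("top",b)):
        q=proj(n,np.c_[T[0]+.0265*np.cos(ang),T[1]+.0265*np.sin(ang),0*ang+z]); print(n,q.min(0),q.max(0))
A=cv2.resize(a[140:200,330:400],None,fx=6,fy=6,interpolation=cv2.INTER_CUBIC)
B=cv2.resize(b[180:240,355:425],None,fx=6,fy=6,interpolation=cv2.INTER_CUBIC)
cv2.imwrite("pics/c6.png",np.hstack([A,B])[:, :800])
E
```

```text
[ 0.48286687 -0.21741105  0.1596807 ]
side [353.93724635 176.74724828] [368.94970368 181.92959934]
top [383.25494468 200.71052517] [402.91012918 220.15513378]
side [354.16919154 167.51003408] [369.30136618 172.45245544]
top [385.20511619 198.75119321] [405.46727655 218.78080476]
```

View pics/c6.png

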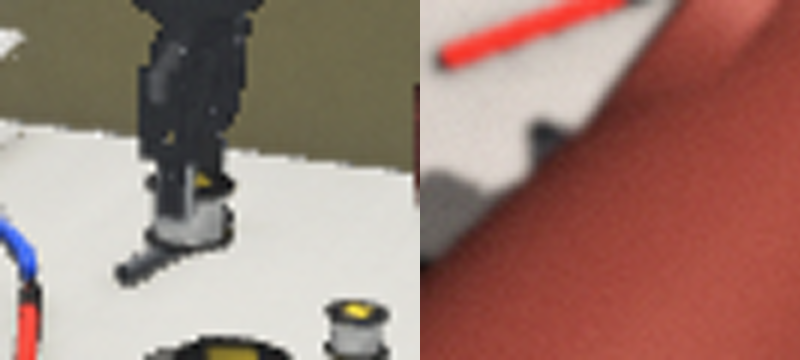

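In the side crop the bottom flange spans columns 354–369 and rows 178–182. That matches the prediction, so the reel is centred and level. Placing it now.

```bash
python3 - <<'E'
from h import *
t=[.5668,.0854]
p=robot.observe()["tool_pos"]; robot.line_to([p[0],p[1],.31],vel=.15)
robot.move_pose([.505,.095,.31],[180,0,170]); robot.line_to([*t,.31],vel=.12)
robot.line_to([*t,.258],vel=.06,guard=12); robot.pause(.3)
s=robot.observe(); print(s["tool_pos"],s["ft_force"].round(1),s["gripper_width"])
g=robot.line_to([*t,.2435],vel=.015,guard=4); s=robot.observe(); print(g,s["tool_pos"],s["ft_force"].round(1),s["time"])
a=robot.grab_frame("side"); cv2.imwrite("pics/side7.png",cv2.resize(a[100:250,240:390],None,fx=4,fy=4,interpolation=cv2.INTER_CUBIC))
E
```

```text
[0.56691789 0.08538118 0.25827207] [-0.3 -0.3 -1.7] 0.04931834310320286
True [0.5666623  0.08544088 0.24542326] [0.1 0.1 5.4] 24.375
```

View pics/side7.png

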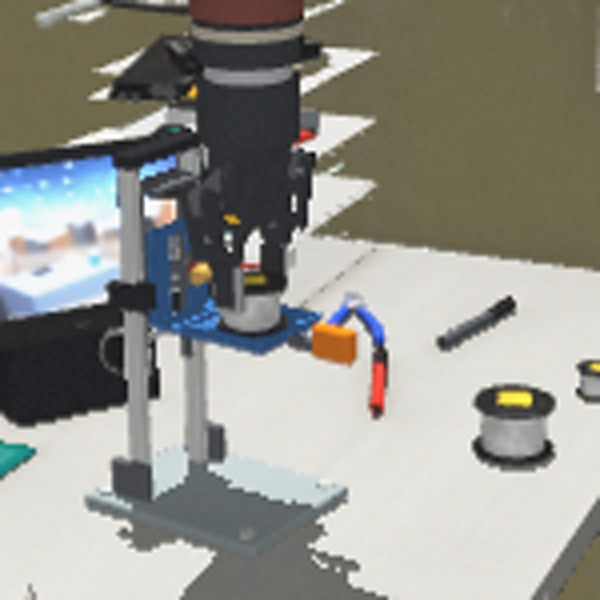

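The reel sits on the tray floor at (252,310), inside the rim, and contact came at the predicted height. Releasing and backing off.

```bash
python3 - <<'E'
from h import *
robot.set_gripper(.075); p=robot.observe()["tool_pos"]
robot.line_to([p[0],p[1],.33],vel=.12)
robot.move_pose([.42,-.02,.36],[180,0,170]); robot.pause(.3)
a=robot.grab_frame("side");b=robot.grab_frame("top"); print(robot.observe()["time"])
A=cv2.resize(a[110:240,250:350],None,fx=4,fy=4,interpolation=cv2.INTER_CUBIC);B=cv2.resize(b[110:240,250:350],None,fx=4,fy=4,interpolation=cv2.INTER_CUBIC)
cv2.imwrite("pics/end.png",np.hstack([A,B]))
E
```

```text
26.825
```

View pics/end.png

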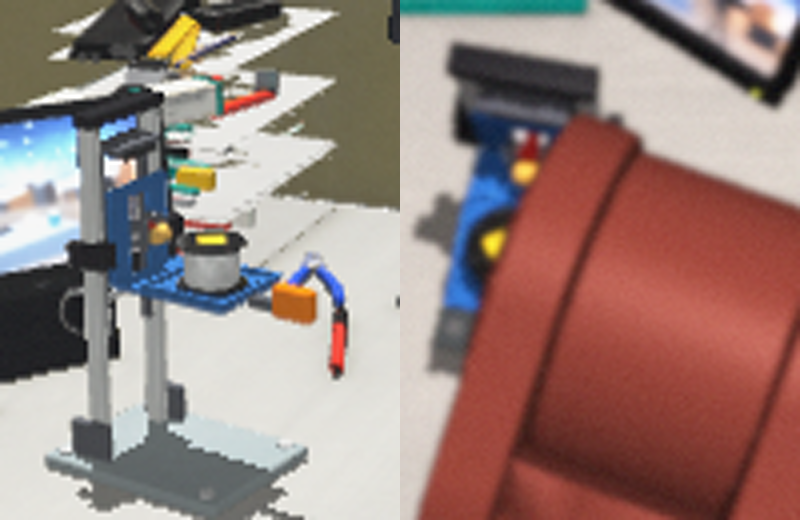

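The reel stands flat in the tray at (213,265), inside the rim. The carriage is still up, and the arm is clear of everything.

```bash
python3 -c "
from plant import robot
print(robot.job_done())"
```

```text
the job is handed in; nothing more can be done
None
```

I handed the job in at about 27 s of the 64 s: the tray's pawl rests on the upper rung (carriage at about 0.098 m), and the 53 mm solder reel sits flat in the raised tray.

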